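Stand a soil-colour panel on its bench easel

ROBOT

A 7-joint arm with a two-finger parallel gripper is mounted at the origin on a cart in front of the work surface, level with it; the furniture and walls round the work are solid. World frame = base frame: x ahead of the robot, y to its left, z up, the work surface at z = 0. Lengths are in m, angles in degrees, forces in N, time in s.
With the tool pointing down it reaches from about 0.425 to 0.875 m from the base axis. Payload 4.7 kg.
Tool frame: the origin (TCP) lies midway between the tips of the shut fingers; the grasp point (between the pads) lies 19 mm behind it; z points along the fingers, y is the line along which they close (so a half turn about z gives the same grasp; the last joint's range is limited). The gripper opens to 87 mm and grips with 3 to 60 N. Pads are 19 mm wide; open, the fingers measure 117 mm over their backs; the gripper's body (75 mm by 190 mm) begins 51 mm behind the grasp point.
Start: joints at [-74.078, 18.392, -4.016, 83.108, 1.295, 78.541, -3.26], TCP at [0.17, 0.628, 0.223] pointing down, gripper open.
Joint ranges: [-163.93, 163.93], [-17.29, 119.83], [-79.2, 71.16], [3.27, 140.29], [-89.18, 269.18], [5.43, 117.66], [-154.24, 154.24]. Speed limits (degrees/s): [147.25, 147.25, 180, 180, 180, 180, 180].

INTERFACE

Orientations are given as [roll, pitch, yaw] about the fixed x, y, z axes, in that order (R = Rz(yaw) Ry(pitch) Rx(roll)).
In Python, from cell import env gives the robot as it stands.
- The arm moves only by the tool step_arm, never from a script. Its argument "moves" is a list of rows, each an object with "dp": the shift along the tool's x, y, z in mm, a list of three; "dr": the turn, a rotation vector about the tool's x, y, z in rad, a list of three; "fingers": the closure, from 0 (fully open) to 1 (shut). In form: [{"dp": [dx, dy, dz], "dr": [ax, ay, az], "fingers": fingers}, ...]. A call has exactly 5 rows; each row shifts and turns the commanded pose from where the row before left it, along the tool's axes as they then stand; what a row does not reach is not made up. A row lasts 1/8 s, in which the tool goes at most 62.5 mm and 10.7 degrees, less where a joint would pass 70% of its speed; a pose out of reach is approached as far as the arm can. A call with a gripper value outside its range is refused whole. The fingers move at their own pace and stop on an object; "squeeze" is the grip in N (left out, the last holds). Time passes only in rows, so rows that do not move let the fingers close, or fill a call up. It gives the time, the measured TCP pose, the force, the opening and the grip force at its end, in the units of the state.
- env.get_obs(): the state, without advancing time (a new reading comes with each control period).
- env.read_camera(name): name is "side" or "top" or "wrist"; returns the picture (420x560x3 uint8, red, green, blue); there is no depth.
- env.camera_model(name): a dict with "fx", "fy", "cx", "cy" (pixels), "k1" (the pictures are not rectified: a ray, as slopes to the right and down, at radius r is drawn at 1 + k1 r^2 times it, then the intrinsics apply), "R" (3x3) and "t" (3): a world point X has camera coordinates R X + t. Camera axes: x right, y down, z forward; pixel columns grow to the right and rows downward; lengths in m; the calibration is good to about 2 mm. A picture is of the moment at which its call begins: read the wrist's pose just before it. camera_model takes no time and is no camera call; for the wrist camera it gives the pose at the moment of the call.
- env.sign_off(): hands the job in; it is judged then, once.
The state is a dict: "time_s": time; "qpos": joint angles; "joint_velocities": joint speeds; "effort": joint torques, N m; "tool_pos": TCP position; "tool_rot": TCP orientation; "force": force on the tool from outside, world axes, zero at the start; "wrist_torque": the same for the moment, N m; "grip_width": finger opening in m; "grasp_force": force on a finger pad.
Only numpy, scipy, OpenCV 4.12 (cv2) and the standard library are available. Lean on these libraries where they do the work, as an engineer would, in place of code of your own. Each camera call takes 0.05 s, during which the arm holds its last target. There are 200 camera calls.

TASK

The soil in the tins is to be matched for colour. Swing the folded back of the small easel up and over until it lies on its stop, and lift the red-topped colour panel out of the storage box and stand it on the easel: bottom edge on the ledge behind the front lip, centred and square, leaning on the raised back with its colour chips facing forward over the lip. Leave the other two panels standing in the box.

Things in the scene. Friction and masses are not known exactly. Their poses are not given: they have to be found in the camera images.
- easel: Aluminium folding easel, fixed on the bench, 166 mm deep, 136 wide. Origin: on the bench below the hinge pin, mid-width; -x is its front, y its width, z up. Foot rails at y = +-60 mm, 14 high. Hinge pin (4 mm radius) along y at x = 0, z = 35 mm, between cheeks at y = +-60 mm (6 mm thick, 65 mm high) whose front edges lean back 20 degrees, level with the raised legs.
- easel_back (a joint): Hinge of the easel's back, a U of two round legs (y = +-48 mm, 5 mm radius) and a cross bar 85 mm from the pin. 0 = folded level to the front, 1.57 = upright, 1.92 = on its stop, leaning back 20 degrees. Stiff: stays where it is left, takes about 2 N at the bar. At angle q the bar is at x = -85 cos(q), z = 35 + 85 sin(q) mm in the easel's frame.
- easel_bar (a point): Middle of the cross bar of the easel's back, on its axis. The bar runs along the easel's y; its black rubber sleeve, 76 mm long and 14 mm thick, can be pinched from above and turns between the fingers.
- easel_ledge (a point): Point on the ledge (flat, top z = 14 mm, x = -42 to -4 mm, 136 mm wide) at x = -20 mm, 14 mm behind the black rubber lip (x = -42 to -34 mm, top z = 28 mm), mid-width: about where the panel's bottom edge goes. A panel there leans back about 0.35 to 0.45 rad on the raised back, whose bar touches it about 110 mm up from its bottom edge.
- chart_box: Grey plastic box, open on top, fixed on the bench: 182 x 150 mm outside, walls 60 mm high and 6 mm thick, floor 6 mm. Origin: centre of its underside; x along the row of panels, z up. Grooves in its side walls (12 mm wide, ribs up to z = 49 mm) hold three panels upright at x = -52, 0 and +52 mm.
- panel_red: The panel to use: rigid white board with a red strip along its top edge and 25 reddish-brown chips on its front; 8 mm thick (x), 130 mm wide (y), 170 mm high (z), 0.2 kg. It stands upright in one of the three grooves of the box, any one. Origin: middle of its bottom edge; z up the board; -x is the normal of the face with the chips.
- panel_yellow: Panel of the same size and frame with a yellow top strip and yellowish-brown chips; stays in the box.
- panel_blue: Panel of the same size and frame with a blue top strip and grey chips; stays in the box.

How it is judged (in metres and radians):
At the end, for the whole second after the job is handed in: Back within 0.12 rad of its stop; red-topped panel at rest, bottom edge on the ledge behind the lip, within 20 mm of centre and 0.12 rad of square, leaning back 0.22-0.52 rad, chips to the easel's front; yellow- and blue-topped panels still stand in the box, moved under 25 mm (value of joint easel_back above 1.8 rad and x of panel_red in the frame of easel between -0.036 and -0.008 m and y of panel_red in the frame of easel between -0.02 and 0.02 m and z of panel_red in the frame of easel below 0.022 m and angle between panel_red's own z axis and vertical between 0.22 and 0.52 rad and angle between panel_red's own x axis and vertical above 1.8 rad and angle between the y axis of panel_red and the y axis of easel, either way round below 0.12 rad and linear speed of panel_red below 0.02 m/s and distance of each of panel_yellow, panel_blue from where it was at the start of the episode below 0.025 m and angle between each of panel_yellow, panel_blue's own z axis and vertical below 0.2 rad); the robot touches nothing.
It also fails if it takes over 48 s, if anything falls off the work surface, if the arm or the gripper's body presses on something with over 40 N, if the wrist force passes 120 N, or if a joint passes its speed limit or range.

## Working session

There is one attempt and no reset: what is moved stays moved. The work goes in short steps, Python scripts to look and compute and a tool call to move; the robot and the scene stay as the last step left them, time stands still between calls to the robot, and variables do not carry over. Pictures are saved under pics/ and viewed, at most 10 in all, crops included, and the job is handed in when it is done.

Besides the shell and the picture viewer there is one more tool, called after "Request:" by a JSON object that holds its "name" and its "arguments", one argument or row to a line. step_arm: Moves the arm, as the interface text tells. Its arguments: {"type":"object","properties":{"moves":{"type":"array","items":{"type":"object","properties":{"dp":{"type":"array","items":{"type":"number"}},"dr":{"type":"array","items":{"type":"number"}},"fingers":{"type":"number"}}}},"squeeze":{"type":"number"}},"required":["moves"]}

```bash
mkdir -p pics
python3 - <<'E'
from cell import env
import cv2,numpy as np
print(env.get_obs())
ims=[]
for n in("side","top"):
    im=env.read_camera(n); m=env.camera_model(n); print(n,m)
    cv2.imwrite(f"pics/{n}0.png",im[:,:,::-1])
E
```

```text
{'time_s': 0.0, 'qpos': array([-74.07663004,  18.43710708,  -4.01251992,  83.17395579,
         1.29448943,  78.54005336,  -3.25856992]), 'joint_velocities': array([-0.03472219, -0.11484092,  0.12528839,  0.00622948, -0.13109481,
       -0.07406164, -0.0307393 ]), 'effort': array([ 2.99107887e-04, -4.91294360e+01, -4.03776057e-01, -3.12525129e+01,
       -6.39297534e-02,  4.35497565e-02,  1.52661114e-04]), 'tool_pos': array([0.16943427, 0.62696858, 0.22149151]), 'tool_rot': array([-1.79894082e+02,  6.14996378e-03,  1.64884835e+02]), 'force': array([1.03232926, 0.05173601, 0.55612375]), 'wrist_torque': array([-0.0121637 ,  0.01043818,  0.03022778]), 'grasp_force': 0.0, 'grip_width': 0.0870906987695025}
side {'fx': 389.20530053545343, 'fy': 389.20530053545343, 'cx': 281.96068877173656, 'cy': 203.38622608808308, 'k1': 0.006100268522721611, 'R': array([[-9.87938333e-01, -1.54847477e-01, -3.29485909e-04],
       [-1.27104018e-01,  8.12144684e-01, -5.69443221e-01],
       [ 8.84444365e-02, -5.62532907e-01, -8.22030602e-01]]), 't': array([ 0.53040238, -0.00474991,  0.90758286])}
top {'fx': 526.0826029625173, 'fy': 526.0826029625173, 'cx': 270.20476949283005, 'cy': 208.00073326002956, 'k1': -0.012881091215037077, 'R': array([[-0.0121071 , -0.99624652, -0.08571055],
       [-0.98451646,  0.02686735, -0.17322092],
       [ 0.17487355,  0.08228624, -0.98114638]]), 't': array([0.130876  , 0.51711915, 1.08768005])}
```

View pics/side0.png

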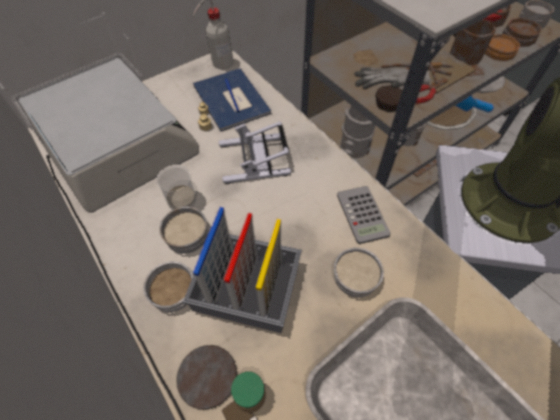

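View pics/top0.png

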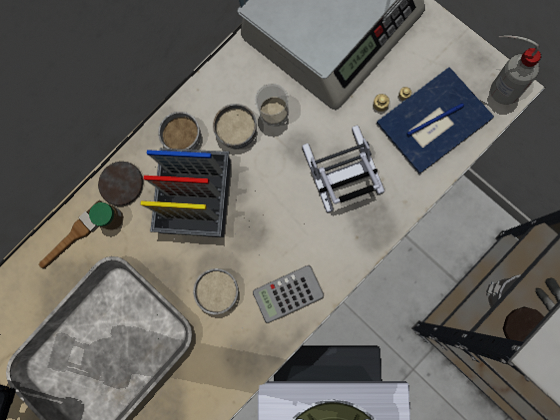

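Run:
```python
import cv2,numpy as np
s=cv2.imread("pics/side0.png");t=cv2.imread("pics/top0.png")
r=lambda a,w,h:cv2.resize(a,(w,h),interpolation=cv2.INTER_CUBIC)
a=r(t[140:250,130:240],400,400);b=r(t[115:225,290:400],400,400)
cv2.imwrite("pics/c1.png",np.hstack([a,b]))
a=r(s[200:340,175:315],400,400);b=r(s[115:195,210:300],400,356);b=cv2.copyMakeBorder(b,0,44,0,0,0)
cv2.imwrite("pics/c2.png",np.hstack([a,b]))
```

```text
(no output)
```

View pics/c1.png

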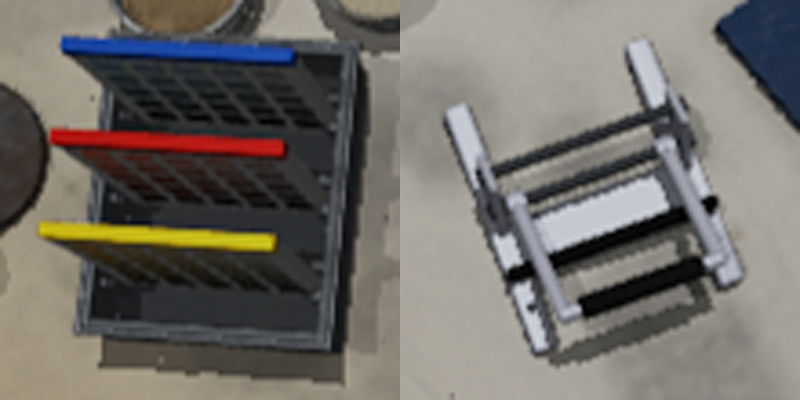

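View pics/c2.png

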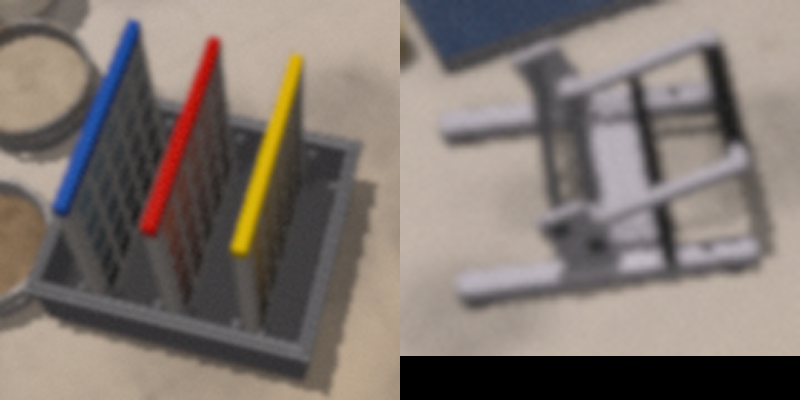

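```bash
cat > h.py <<'E'
import cv2,numpy as np
from cell import env
def ray(m,px):
    p=np.array([(px[0]-m['cx'])/m['fx'],(px[1]-m['cy'])/m['fy']]);u=p.copy()
    for _ in range(5):u=p/(1+m['k1']*(u@u))
    R,t=np.array(m['R']),np.array(m['t'])
    d=R.T@np.r_[u,1];return -R.T@t,d/np.linalg.norm(d)
def plane(m,px,z):
    c,d=ray(m,px);return c+d*(z-c[2])/d[2]
def tri(m1,p1,m2,p2):
    c1,d1=ray(m1,p1);c2,d2=ray(m2,p2)
    s=np.linalg.lstsq(np.c_[d1,-d2],c2-c1,rcond=None)[0]
    a,b=c1+s[0]*d1,c2+s[1]*d2
    return (a+b)/2,np.linalg.norm(a-b)
E
python3 - <<'E'
from h import *
np.set_printoptions(precision=4,suppress=True)
S,T=cv2.imread("pics/side0.png"),cv2.imread("pics/top0.png")
ms,mt=env.camera_model("side"),env.camera_model("top")
def blobs(im,mask,roi):
    x0,y0,x1,y1=roi;k=np.zeros(mask.shape,np.uint8);k[y0:y1,x0:x1]=mask[y0:y1,x0:x1]*255
    cs,_=cv2.findContours(k,cv2.RETR_EXTERNAL,cv2.CHAIN_APPROX_NONE)
    return sorted([c for c in cs if cv2.contourArea(c)>15],key=cv2.contourArea)[::-1]
def hue(im,lo,hi):
    h=cv2.cvtColor(im,cv2.COLOR_BGR2HSV).astype(int);H=(h[...,0]+10)%180
    return (H>=lo)&(H<=hi)&(h[...,1]>170)&(h[...,2]>100)
for n,lo,hi in(("red",4,16),("yel",30,45),("blu",115,135)):
    e=[]
    for im,m,roi in((T,mt,(130,140,240,250)),(S,ms,(175,200,315,340))):
        c=blobs(im,hue(im,lo,hi),roi)[0]; b=cv2.boxPoints(cv2.minAreaRect(c)); r=cv2.minAreaRect(c)
        b=np.array(sorted(b.tolist(),key=lambda p:p[0] if m is mt else -p[1]))
        e.append([b[:2].mean(0),b[2:].mean(0)]); print(n,"px",r[1],b.round(1).tolist())
    P=[tri(mt,e[0][i],ms,e[1][i]) for i in(0,1)]   # left end (+y) first
    print(n,"tri",P); print("  plane",plane(mt,e[0][0],.176),plane(mt,e[0][1],.176),plane(ms,e[1][0],.176),plane(ms,e[1][1],.176))
for nm,im,m,roi in(("T",T,mt,(290,115,400,225)),("S",S,ms,(210,115,300,195))):
    for c in blobs(im,im.max(2)<45,roi): print(nm,cv2.contourArea(c),cv2.boxPoints(cv2.minAreaRect(c)).round(1).tolist())
s0=[(340.9,197.5),(373.9,188.7)];s1=[(286,148.8),(280.2,125.1)]
l0=[(320.2,189.8),(376.6,170.8)];l1=[(269.6,173.5),(262.9,133)]
for a,b in zip(s0+l0,s1+l1): print(tri(mt,a,ms,b))
# rail ends guess top z=.014: front outer, rear outer ends
for q in((465,112),(540,345),(640,48),(730,280)):
    px=(290+(q[0]-400)*.275,115+q[1]*.275);print("rail",plane(mt,px,.014))
E
```

```text
red px (63.23582458496094, 4.54854154586792) [[143.8, 179.1], [144.1, 174.6], [207.0, 182.6], [207.2, 178.1]]
red px (6.058304786682129, 71.16291046142578) [[229.0, 282.0], [223.3, 280.1], [252.2, 214.7], [246.4, 212.8]]
red tri [(array([0.5691, 0.3637, 0.1678]), np.float64(5.041528953347739e-05)), (array([0.5577, 0.235 , 0.17  ]), np.float64(0.0010090079670530515))]
  plane [0.567 0.361 0.176] [0.5558 0.2337 0.176 ] [0.5673 0.367  0.176 ] [0.557  0.2387 0.176 ]
yel px (64.2496337890625, 4.678371906280518) [[140.8, 204.8], [141.1, 200.1], [204.9, 208.8], [205.2, 204.1]]
yel px (6.868027210235596, 72.38899993896484) [[261.4, 290.2], [254.8, 288.4], [281.2, 220.6], [274.6, 218.8]]
yel tri [(array([0.517 , 0.3688, 0.1664]), np.float64(0.00037174667732863215)), (array([0.5058, 0.2388, 0.1689]), np.float64(0.0014187918505951039))]
  plane [0.5153 0.3655 0.176 ] [0.5038 0.2373 0.176 ] [0.5156 0.3727 0.176 ] [0.5057 0.243  0.176 ]
blu px (63.12114715576172, 3.7952589988708496) [[146.9, 153.6], [147.1, 149.9], [209.9, 156.8], [210.1, 153.0]]
blu px (4.8280792236328125, 69.45006561279297) [[1
[... 618 characters left out ...]
0000610351562]]
T 18.5 [[318.5, 187.89999389648438], [326.29998779296875, 186.60000610351562], [327.0, 191.0], [319.20001220703125, 192.3000030517578]]
S 21.5 [[278.1000061035156, 127.5], [280.70001220703125, 126.80000305175781], [285.6000061035156, 144.8000030517578], [283.1000061035156, 145.5]]
(array([ 0.5345, -0.0314,  0.0569]), np.float64(0.005143565942319114))
(array([ 0.5552, -0.1016,  0.0618]), np.float64(0.004024446817089465))
(array([0.5654, 0.0113, 0.0088]), np.float64(1.3534341500308114e-05))
(array([ 0.6044, -0.1148,  0.0145]), np.float64(0.00148357273582707))
rail [0.6672 0.0362 0.014 ]
rail [ 0.5184 -0.0056  0.014 ]
rail [ 0.7044 -0.0735  0.014 ]
rail [ 0.5554 -0.1216  0.014 ]
```

Request:
{"name": "step_arm", "arguments": {
  "moves": [
    {"dp": [-37,-38,-6],"dr": [0,0,0],"fingers": 0},
    {"dp": [-37,-38,-6],"dr": [0,0,0],"fingers": 0},
    {"dp": [-37,-38,-6],"dr": [0,0,0],"fingers": 0},
    {"dp": [-37,-38,-6],"dr": [0,0,0],"fingers": 0},
    {"dp": [-37,-38,-6],"dr": [0,0,0],"fingers": 0}
  ]
}}

```text
time_s: 0.72
tool_pos: [0.2992, 0.394, 0.2524]
tool_rot: [-180.0, -0.0, 164.9]
force: [1.3, -0.1, 0.8]
grip_width: 0.0868
grasp_force: 0.0
```

Request:
{"name": "step_arm", "arguments": {
  "moves": [
    {"dp": [-37,-38,-6],"dr": [0,0,0],"fingers": 0},
    {"dp": [-37,-38,-6],"dr": [0,0,0],"fingers": 0},
    {"dp": [-37,-38,-6],"dr": [0,0,0],"fingers": 0},
    {"dp": [-37,-38,-6],"dr": [0,0,0],"fingers": 0},
    {"dp": [-37,-38,-6],"dr": [0,0,0],"fingers": 0}
  ]
}}

```text
time_s: 1.35
tool_pos: [0.428, 0.1625, 0.2825]
tool_rot: [180.0, -0.0, 164.9]
force: [0.8, 0.8, -1.4]
grip_width: 0.0867
grasp_force: 0.0
```

Request:
{"name": "step_arm", "arguments": {
  "moves": [
    {"dp": [-37,-38,-4],"dr": [0,0,0],"fingers": 0},
    {"dp": [-37,-38,-4],"dr": [0,0,0],"fingers": 0},
    {"dp": [-37,-38,-4],"dr": [0,0,0],"fingers": 0},
    {"dp": [-37,-38,-4],"dr": [0,0,0],"fingers": 0},
    {"dp": [-37,-38,-4],"dr": [0,0,0],"fingers": 0}
  ]
}}

```text
time_s: 1.98
tool_pos: [0.5571, -0.0688, 0.3025]
tool_rot: [180.0, -0.0, 164.9]
force: [0.1, -0.5, -0.0]
grip_width: 0.0873
grasp_force: 0.0
```

Request:
{"name": "step_arm", "arguments": {
  "moves": [
    {"dp": [0,0,0],"dr": [0,0,0.17],"fingers": 0.3},
    {"dp": [0,0,0],"dr": [0,0,0.17],"fingers": 0.5},
    {"dp": [0,0,0],"dr": [0,0,0.17],"fingers": 0.5},
    {"dp": [0,0,0],"dr": [0,0,0.17],"fingers": 0.5},
    {"dp": [0,0,0],"dr": [0,0,0.17],"fingers": 0.5}
  ]
}}

```text
time_s: 2.6
tool_pos: [0.5564, -0.0674, 0.3021]
tool_rot: [-180.0, -0.0, 115.9]
force: [0.6, -0.2, 0.3]
grip_width: 0.0469
grasp_force: 0.0
```

Run:
```python
from h import *
np.set_printoptions(precision=4,suppress=True)
m=env.camera_model("wrist");im=env.read_camera("wrist")[:,:,::-1]
import pickle;pickle.dump(m,open("w1.pkl","wb"))
cv2.imwrite("pics/w1.png",im)
print(m,env.get_obs()['tool_pos'],env.get_obs()['tool_rot'])
k=(im.max(2)<45).astype(np.uint8)
cs,_=cv2.findContours(k,cv2.RETR_EXTERNAL,cv2.CHAIN_APPROX_NONE)
for c in cs:
    if cv2.contourArea(c)>150: print(cv2.contourArea(c),cv2.boxPoints(cv2.minAreaRect(c)).round(1).tolist())
```

```text
{'fx': 305.97880241772015, 'fy': 305.97880241772015, 'cx': 285.2426301102735, 'cy': 207.0982218087774, 'k1': -0.05357024777707829, 'R': array([[ 0.8998,  0.4362, -0.0011],
       [ 0.4158, -0.857 ,  0.3044],
       [ 0.1318, -0.2743, -0.9526]]), 't': array([-0.4714, -0.3502,  0.3762])} [ 0.5564 -0.0674  0.3021] [-179.9621   -0.0219  115.5794]
586.5 [[462.0, 409.0], [553.0, 409.0], [553.0, 419.0], [462.0, 419.0]]
305.5 [[201.0, 266.0], [227.0, 266.0], [227.0, 288.0], [201.0, 288.0]]
413.5 [[328.0, 265.0], [370.0, 265.0], [370.0, 288.0], [328.0, 288.0]]
48117.5 [[-0.0, 259.0], [559.0, 259.0], [559.0, 419.0], [0.0, 419.0]]
4160.0 [[331.3999938964844, 247.1999969482422], [487.6000061035156, 235.1999969482422], [495.29998779296875, 335.1000061035156], [339.1000061035156, 347.1000061035156]]
```

View pics/w1.png

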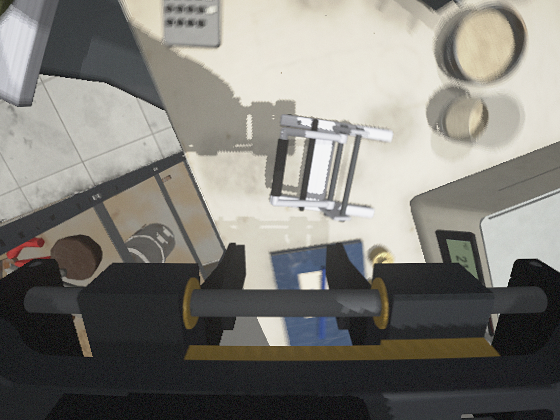

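Run:
```python
from h import *;import pickle
np.set_printoptions(precision=4,suppress=True)
m=pickle.load(open("w1.pkl","rb"));im=cv2.imread("pics/w1.png");mt=env.camera_model("top");ms=env.camera_model("side");T=cv2.imread("pics/top0.png")
for th in(50,65):
    k=np.zeros(im.shape[:2],np.uint8);k[115:220,265:400]=(im.max(2)<th)[115:220,265:400]
    for c in cv2.findContours(k,cv2.RETR_EXTERNAL,cv2.CHAIN_APPROX_NONE)[0]:
        if cv2.contourArea(c)>60: print(th,cv2.contourArea(c),np.array(cv2.minAreaRect(c)[0]).round(1),cv2.boxPoints(cv2.minAreaRect(c)).round(1).tolist())
w=(279,166)
for t in((357.1,192.9),(357.1,192)): 
    print(tri(m,w,mt,t),plane(mt,t,.035),plane(m,w,.035),tri(mt,t,ms,(282.2,136.3)))
cv2.imwrite("pics/w1c.png",cv2.resize(im[100:230,260:410],(750,600)[:2] if 0 else (690,598),interpolation=cv2.INTER_CUBIC))
```

```text
65 241.5 [280.4 156.9] [[273.29998779296875, 173.8000030517578], [278.29998779296875, 138.8000030517578], [287.3999938964844, 140.10000610351562], [282.3999938964844, 175.10000610351562]]
(array([ 0.5457, -0.0641,  0.0507]), np.float64(0.006263074339034417)) [ 0.5506 -0.0681  0.035 ] [ 0.5451 -0.064   0.035 ] (array([ 0.546 , -0.066 ,  0.0608]), np.float64(0.0012512792352740512))
(array([ 0.5454, -0.0628,  0.0606]), np.float64(0.007303261851299386)) [ 0.5526 -0.0682  0.035 ] [ 0.5451 -0.064   0.035 ] (array([ 0.5469, -0.0659,  0.061 ]), np.float64(0.0006603031284073243))
```

View pics/w1c.png

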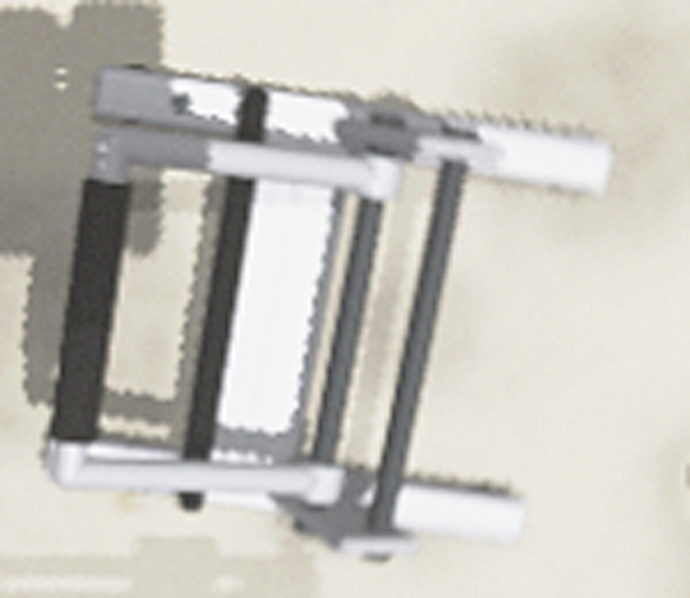

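Run:
```python
from h import *;import pickle
np.set_printoptions(precision=4,suppress=True)
m=pickle.load(open("w1.pkl","rb"));mt=env.camera_model("top");ms=env.camera_model("side")
W=lambda x,y:(260+x/4.6,100+y/4.6)
Tp=lambda x,y:(290+(x-400)*.275,115+y*.275)
Sd=lambda x,y:(210+(x-400)*.225,115+y*.225)
def show(n,w,t,s,z):
    print(n)
    for a,b,c in zip(w,t,s):
        print(' w',plane(m,a,z)[:2],'t',plane(mt,b,z)[:2],'s',plane(ms,c,z)[:2],'tri wt',*tri(m,a,mt,b),'ts',*tri(mt,b,ms,c),'ws',*tri(m,a,ms,c))
show('sleeve',[W(106,182),W(75,438)],[Tp(583,303),Tp(707,266)],[Sd(737,148),Sd(713,45)],.05)   # left(+y)?, 
show('lip',[W(190,505),W(256,88)],[Tp(715,203),Tp(510,272)],[Sd(636,78),Sd(668,260)],.028)
show('pin',[W(325,465),W(371,200)],[Tp(655,152),Tp(527,197)],[Sd(588,90),Sd(600,212)],.035)
```

```text
sleeve
 w [ 0.5337 -0.027 ] t [ 0.5367 -0.0307] s [ 0.5335 -0.0386] tri wt [ 0.5337 -0.028   0.063 ] 0.00417813029903832 ts [ 0.5335 -0.0301  0.0597] 0.00258667825808815 ws [ 0.5325 -0.0259  0.0637] 0.0015700212645873134
 w [ 0.5586 -0.1004] t [ 0.5568 -0.104 ] s [ 0.5587 -0.1143] tri wt [ 0.5609 -0.1062  0.0293] 0.0008970532362544616 ts [ 0.5557 -0.1028  0.0609] 0.0022880558451216742 ws [ 0.5563 -0.0957  0.0681] 0.0012527645034579446
lip
 w [ 0.6041 -0.1103] t [ 0.6003 -0.1132] s [ 0.6019 -0.1035] tri wt [ 0.6078 -0.1168  0.0023] 0.0025989185374544954 ts [ 0.6038 -0.1146  0.0164] 0.0013730054824811072 ws [ 0.605  -0.1129  0.0185] 0.0018778139000343477
 w [0.5628 0.0157] t [0.5614 0.0114] s [0.5606 0.0263] tri wt [0.5624 0.0136 0.026 ] 0.004522035565963595 ts [0.5645 0.0112 0.0093] 0.0016122996966013517 ws [0.5634 0.0159 0.0149] 0.0012792722276899725
pin
 w [ 0.6355 -0.0776] t [ 0.6314 -0.078 ] s [ 0.6255 -0.0831] tri wt [ 0.6352 -0.0787  0.0285] 0.0038496186784601487 ts [ 0.6266 -0.0772  0.0419] 0.005582434701716171 ws [ 0.628  -0.0754  0.0443] 0.009492077973879832
 w [0.6083 0.0019] t [ 0.606  -0.0001] s [0.6012 0.0049] tri wt [ 0.6166  0.0001 -0.0062] 0.002303952974520738 ts [ 0.6049 -0.0001  0.0297] 0.004788532842510809 ws [0.6055 0.0018 0.0318] 0.0068812764073534465
```

Request:
{"name": "step_arm", "arguments": {
  "moves": [
    {"dp": [0,0,10],"dr": [0,0,0.141],"fingers": 0.5},
    {"dp": [3.5,-5.5,40],"dr": [0,0,0],"fingers": 0.5},
    {"dp": [3.5,-5.5,55],"dr": [0,0,0],"fingers": 0.5},
    {"dp": [0,0,55],"dr": [0,0,0],"fingers": 0.5},
    {"dp": [0,0,30],"dr": [0,0,0],"fingers": 0.5}
  ]
}}

```text
time_s: 3.28
tool_pos: [0.542, -0.0638, 0.1094]
tool_rot: [-179.8, -0.1, 108.3]
force: [0.2, 0.3, 0.5]
grip_width: 0.0434
grasp_force: 0.0
```

Run:
```python
from h import *
np.set_printoptions(precision=4,suppress=True)
im=env.read_camera("side")[:,:,::-1];t=env.read_camera("top")[:,:,::-1]
a=cv2.resize(im[95:195,200:300],(400,400),interpolation=2);b=cv2.resize(t[115:225,290:400],(400,400),interpolation=2)
cv2.imwrite("pics/g1.png",np.hstack([a,b]));print(env.get_obs()['tool_pos'],env.get_obs()['tool_rot'])
```

```text
[ 0.5409 -0.0639  0.109 ] [-179.5811   -0.0946  108.2213]
```

View pics/g1.png

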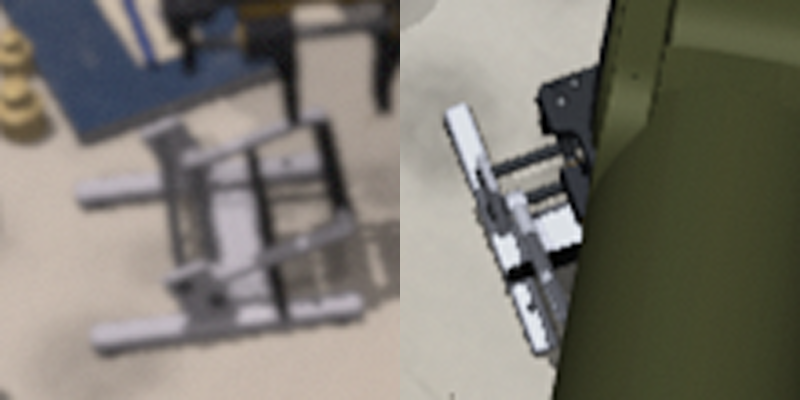

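Request:
{"name": "step_arm", "arguments": {
  "moves": [
    {"dp": [0,0,25],"dr": [0,0,0],"fingers": 0.5},
    {"dp": [0,0,25],"dr": [0,0,0],"fingers": 0.5},
    {"dp": [0,0,17],"dr": [0,0,0],"fingers": 0.5},
    {"dp": [0,0,0],"dr": [0,0,0],"fingers": 0.5},
    {"dp": [0,0,0],"dr": [0,0,0],"fingers": 0.6}
  ],
  "squeeze": 12
}}

```text
time_s: 4.0
tool_pos: [0.545, -0.0644, 0.0467]
tool_rot: [179.9, 0.0, 108.1]
force: [1.3, 0.3, -0.2]
grip_width: 0.0393
grasp_force: 0.0
```

Request:
{"name": "step_arm", "arguments": {
  "moves": [
    {"dp": [0,0,0],"dr": [0,0,0],"fingers": 0.75},
    {"dp": [0,0,0],"dr": [0,0,0],"fingers": 0.85},
    {"dp": [0,0,0],"dr": [0,0,0],"fingers": 1},
    {"dp": [0,0,0],"dr": [0,0,0],"fingers": 1},
    {"dp": [0,0,0],"dr": [0,0,0],"fingers": 1}
  ]
}}

```text
time_s: 4.62
tool_pos: [0.5449, -0.064, 0.0459]
tool_rot: [179.9, 0.0, 108.1]
force: [2.6, 0.7, -0.1]
grip_width: 0.0136
grasp_force: 12.0
```

Request:
{"name": "step_arm", "arguments": {
  "moves": [
    {"dp": [0,6.3,-13.1],"dr": [0,0,0],"fingers": 1},
    {"dp": [0,8.3,-11.8],"dr": [0,0,0],"fingers": 1},
    {"dp": [0,10.2,-10.2],"dr": [0,0,0],"fingers": 1},
    {"dp": [0,11.8,-8.3],"dr": [0,0,0],"fingers": 1},
    {"dp": [0,13,-6.2],"dr": [0,0,0],"fingers": 1}
  ]
}}

```text
time_s: 5.25
tool_pos: [0.5889, -0.0495, 0.0967]
tool_rot: [-179.7, -0.2, 108.0]
force: [-5.8, -1.1, 5.7]
grip_width: 0.0138
grasp_force: 12.0
```

Request:
{"name": "step_arm", "arguments": {
  "moves": [
    {"dp": [0,13.9,-4],"dr": [0,0,0],"fingers": 1},
    {"dp": [0,14.3,-1.5],"dr": [0,0,0],"fingers": 1},
    {"dp": [0,14.4,0.9],"dr": [0,0,0],"fingers": 1},
    {"dp": [0,14.1,3.4],"dr": [0,0,0],"fingers": 1},
    {"dp": [0,4.8,1.8],"dr": [0,0,0],"fingers": 1}
  ]
}}

```text
time_s: 5.88
tool_pos: [0.6485, -0.0302, 0.0949]
tool_rot: [-179.7, -0.1, 108.1]
force: [-15.5, -1.2, 16.5]
grip_width: 0.0136
grasp_force: 12.1
```

Request:
{"name": "step_arm", "arguments": {
  "moves": [
    {"dp": [0,3,1],"dr": [0,0,0],"fingers": 1},
    {"dp": [0,0,0],"dr": [0,0,0],"fingers": 1},
    {"dp": [0,0,0],"dr": [0,0,0],"fingers": 0.6},
    {"dp": [0,0,0],"dr": [0,0,0],"fingers": 0.6},
    {"dp": [0,0,0],"dr": [0,0,0],"fingers": 0.6}
  ]
}}

```text
time_s: 6.5
tool_pos: [0.6533, -0.0282, 0.0932]
tool_rot: [179.9, 0.0, 108.1]
force: [-0.3, -0.2, 0.3]
grip_width: 0.0326
grasp_force: 0.0
```

Request:
{"name": "step_arm", "arguments": {
  "moves": [
    {"dp": [0,0,-20],"dr": [0,0,0],"fingers": 0.6},
    {"dp": [0,0,-40],"dr": [0,0,0],"fingers": 0.6},
    {"dp": [0,0,-50],"dr": [0,0,0],"fingers": 0.6},
    {"dp": [0,0,-50],"dr": [0,0,0],"fingers": 0.6},
    {"dp": [60,0,-40],"dr": [0,0,0],"fingers": 0.6}
  ]
}}

```text
time_s: 7.12
tool_pos: [0.6376, 0.0152, 0.2929]
tool_rot: [179.7, 0.2, 107.6]
force: [1.4, 1.7, -0.5]
grip_width: 0.0349
grasp_force: 0.0
```

Request:
{"name": "step_arm", "arguments": {
  "moves": [
    {"dp": [58.5,3,-6],"dr": [0,0,0.04],"fingers": 0.6},
    {"dp": [58.5,3,-6],"dr": [0,0,0],"fingers": 0.6},
    {"dp": [58.5,3,-6],"dr": [0,0,0],"fingers": 0.6},
    {"dp": [58.5,3,-6],"dr": [0,0,0],"fingers": 0.6},
    {"dp": [58.5,3,-6],"dr": [0,0,0],"fingers": 0.6}
  ]
}}

```text
time_s: 7.75
tool_pos: [0.5685, 0.3075, 0.3205]
tool_rot: [179.8, -0.1, 105.8]
force: [0.2, 0.4, 0.1]
grip_width: 0.0345
grasp_force: 0.0
```

Request:
{"name": "step_arm", "arguments": {
  "moves": [
    {"dp": [0,0,0],"dr": [0,0,0.12],"fingers": 0.6},
    {"dp": [0,0,0],"dr": [0,0,0.12],"fingers": 0.6},
    {"dp": [0,0,0],"dr": [0,0,0.114],"fingers": 0.6},
    {"dp": [0,0,0],"dr": [0,0,0],"fingers": 0.6},
    {"dp": [0,0,0],"dr": [0,0,0],"fingers": 0.6}
  ]
}}

```text
time_s: 8.38
tool_pos: [0.5689, 0.3057, 0.3191]
tool_rot: [179.9, -0.0, 85.6]
force: [-0.0, 0.1, -0.4]
grip_width: 0.0351
grasp_force: 0.0
```

Run:
```python
from h import *
np.set_printoptions(precision=4,suppress=True)
o=env.get_obs();m=env.camera_model("wrist");im=env.read_camera("wrist")[:,:,::-1];print(o['tool_pos'],o['tool_rot'])
t=env.read_camera("top")[:,:,::-1];s=env.read_camera("side")[:,:,::-1];ms=env.camera_model("side");mt=env.camera_model("top")
for n,i in(("w2",im),("s2",s),("t2",t)):cv2.imwrite(f"pics/{n}.png",i)
h=cv2.cvtColor(np.ascontiguousarray(im),cv2.COLOR_BGR2HSV).astype(int);H=(h[...,0]+10)%180
k=((H>=4)&(H<=16)&(h[...,1]>150)&(h[...,2]>90)).astype(np.uint8)
c=max(cv2.findContours(k,cv2.RETR_EXTERNAL,cv2.CHAIN_APPROX_NONE)[0],key=cv2.contourArea)
r=cv2.minAreaRect(c);b=cv2.boxPoints(r);print(r,b)
for p in b: print(plane(m,p,.176))
cv2.imwrite("pics/v2.png",np.hstack([cv2.resize(im[0:300],(480,257)),cv2.resize(s[100:207,200:320],(288,257),interpolation=2)]))
```

```text
[0.5689 0.3057 0.3191] [179.9471  -0.0469  85.6404]
((278.9999694824219, 196.49996948242188), (7.999999046325684, 118.99998474121094), 0.0) [[275. 256.]
 [275. 137.]
 [283. 137.]
 [283. 256.]]
[0.5528 0.2369 0.176 ]
[0.5638 0.3652 0.176 ]
[0.5717 0.3646 0.176 ]
[0.5616 0.2362 0.176 ]
```

View pics/v2.png

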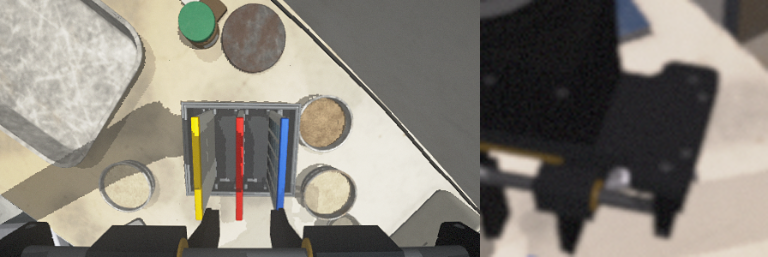

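Request:
{"name": "step_arm", "arguments": {
  "moves": [
    {"dp": [-5.5,-6,0],"dr": [0,0,0.009],"fingers": 0.6},
    {"dp": [0,0,50],"dr": [0,0,0],"fingers": 0.6},
    {"dp": [0,0,55],"dr": [0,0,0],"fingers": 0.6},
    {"dp": [0,0,50],"dr": [0,0,0],"fingers": 0.6},
    {"dp": [0,0,24],"dr": [0,0,0],"fingers": 0.6}
  ]
}}

```text
time_s: 9.15
tool_pos: [0.5602, 0.2995, 0.136]
tool_rot: [-179.8, 0.2, 85.0]
force: [0.7, 0.5, 0.9]
grip_width: 0.0345
grasp_force: 0.0
```

Request:
{"name": "step_arm", "arguments": {
  "moves": [
    {"dp": [0,0,0],"dr": [0,0,0],"fingers": 0.6},
    {"dp": [0,0,0],"dr": [0,0,0],"fingers": 0.8},
    {"dp": [0,0,0],"dr": [0,0,0],"fingers": 1},
    {"dp": [0,0,0],"dr": [0,0,0],"fingers": 1},
    {"dp": [0,0,0],"dr": [0,0,0],"fingers": 1}
  ],
  "squeeze": 40
}}

```text
time_s: 9.78
tool_pos: [0.5626, 0.3009, 0.1402]
tool_rot: [180.0, -0.1, 85.0]
force: [-1.1, 0.8, 3.3]
grip_width: 0.0079
grasp_force: 40.0
```

Request:
{"name": "step_arm", "arguments": {
  "moves": [
    {"dp": [0,0,-15],"dr": [0,0,0],"fingers": 1},
    {"dp": [0,0,-40],"dr": [0,0,0],"fingers": 1},
    {"dp": [0,0,-50],"dr": [0,0,0],"fingers": 1},
    {"dp": [0,0,-50],"dr": [0,0,0],"fingers": 1},
    {"dp": [0,0,-35],"dr": [0,0,0],"fingers": 1}
  ]
}}

```text
time_s: 10.4
tool_pos: [0.5628, 0.3004, 0.3327]
tool_rot: [179.9, -0.1, 85.0]
force: [-0.5, 0.1, -3.0]
grip_width: 0.0074
grasp_force: 40.0
```

Request:
{"name": "step_arm", "arguments": {
  "moves": [
    {"dp": [-25,10,0],"dr": [0,0,0],"fingers": 1},
    {"dp": [-45,19,0],"dr": [0,0,0],"fingers": 1},
    {"dp": [-45,19,0],"dr": [0,0,0],"fingers": 1},
    {"dp": [-45,19,0],"dr": [0,0,0],"fingers": 1},
    {"dp": [-45,19,0],"dr": [0,0,0],"fingers": 1}
  ]
}}

```text
time_s: 11.02
tool_pos: [0.6305, 0.0874, 0.3299]
tool_rot: [180.0, -0.0, 85.0]
force: [-0.6, 0.2, -1.9]
grip_width: 0.0079
grasp_force: 40.0
```

Request:
{"name": "step_arm", "arguments": {
  "moves": [
    {"dp": [-45,19,0],"dr": [0,0,0],"fingers": 1},
    {"dp": [-45,19,0],"dr": [0,0,0],"fingers": 1},
    {"dp": [-18,9,0],"dr": [0,0,-0.13],"fingers": 1},
    {"dp": [0,0,0],"dr": [0,0,-0.13],"fingers": 1},
    {"dp": [0,0,0],"dr": [0,0,-0.132],"fingers": 1}
  ]
}}

```text
time_s: 11.65
tool_pos: [0.6676, -0.0235, 0.3296]
tool_rot: [-180.0, 0.0, 107.7]
force: [-0.1, 0.3, -1.5]
grip_width: 0.0077
grasp_force: 40.0
```

Request:
{"name": "step_arm", "arguments": {
  "moves": [
    {"dp": [0,0,0],"dr": [0.095,0,0],"fingers": 1},
    {"dp": [0,0,0],"dr": [0.095,0,0],"fingers": 1},
    {"dp": [0,0,0],"dr": [0.095,0,0],"fingers": 1},
    {"dp": [0,0,0],"dr": [0.095,0,0],"fingers": 1},
    {"dp": [0,0,0],"dr": [0,0,0],"fingers": 1}
  ]
}}

```text
time_s: 12.28
tool_pos: [0.6689, -0.0221, 0.3263]
tool_rot: [-158.1, 0.0, 107.6]
force: [0.0, -0.7, -3.2]
grip_width: 0.0077
grasp_force: 40.0
```

Run:
```python
from h import *
s=env.read_camera("side")[:,:,::-1];t=env.read_camera("top")[:,:,::-1]
cv2.imwrite("pics/v3.png",np.hstack([cv2.resize(s[40:200,170:330],(400,400),interpolation=2),cv2.resize(t[90:230,270:410],(400,400),interpolation=2)]))
```

```text
(no output)
```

View pics/v3.png

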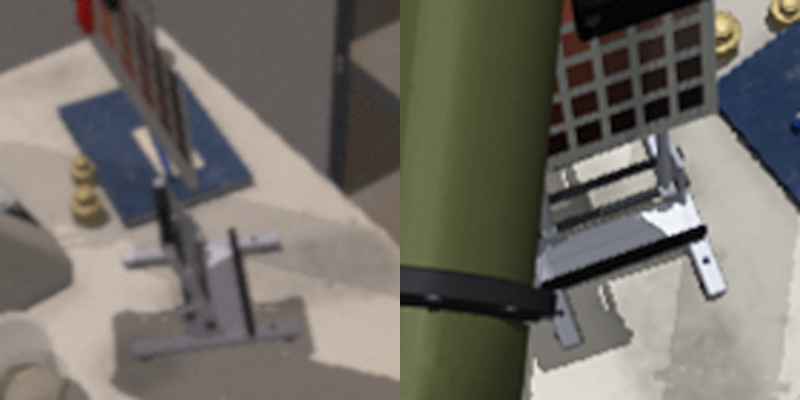

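Run:
```python
from h import *
mt,ms=env.camera_model("top"),env.camera_model("side");a=np.radians(17.6)
R=np.array([[np.cos(a),np.sin(a)],[-np.sin(a),np.cos(a)]]);o=np.array([.620,-.0377])
T=lambda x,y:(270+(x-400)*.35,90+y*.35)
S=lambda x,y:(170+x*.4,40+y*.4)
f=lambda P:(R@(P[:2]-o)).round(4)
print("panel corner",f(plane(mt,T(715,112),.2)),"lip R",f(plane(mt,T(706,231),.028)))
print("panel corner side",f(plane(ms,S(193,187),.2)),tri(mt,T(715,112),ms,S(155,117))[0])
print("lip side far/near",f(plane(ms,S(233,230),.028)),f(plane(ms,S(252,335),.014)))
```

```text
panel corner [-0.0018 -0.0676] lip R [-0.042  -0.0669]
panel corner side [0.0029 0.0604] [ 0.66194694 -0.10830203  0.15688024]
lip side far/near [-0.0376 -0.0591] [-0.0394  0.0693]
```

Request:
{"name": "step_arm", "arguments": {
  "moves": [
    {"dp": [0,7.6,31.6],"dr": [0,0,0],"fingers": 1},
    {"dp": [0,7.6,31.6],"dr": [0,0,0],"fingers": 1},
    {"dp": [0,7.6,31.6],"dr": [0,0,0],"fingers": 1},
    {"dp": [0,7.6,31.6],"dr": [0,0,0],"fingers": 1},
    {"dp": [0,7.6,31.6],"dr": [0,0,0],"fingers": 1}
  ]
}}

```text
time_s: 13.0
tool_pos: [0.6451, -0.0299, 0.1696]
tool_rot: [-158.5, -0.0, 107.4]
force: [0.3, -0.2, -0.9]
grip_width: 0.0079
grasp_force: 40.0
```

Request:
{"name": "step_arm", "arguments": {
  "moves": [
    {"dp": [0,2,8],"dr": [0,0,0],"fingers": 1},
    {"dp": [0,2,8],"dr": [0,0,0],"fingers": 1},
    {"dp": [0,0.8,3],"dr": [0,0,0],"fingers": 1},
    {"dp": [0,0,0],"dr": [0,0,0],"fingers": 1},
    {"dp": [0,0,0],"dr": [0,0,0],"fingers": 1}
  ]
}}

```text
time_s: 13.62
tool_pos: [0.6434, -0.0307, 0.1496]
tool_rot: [-158.3, 0.0, 107.5]
force: [0.1, 0.4, -1.6]
grip_width: 0.0078
grasp_force: 40.0
```

Request:
{"name": "step_arm", "arguments": {
  "moves": [
    {"dp": [0,1.1,2.8],"dr": [0,0,0],"fingers": 1},
    {"dp": [0,1.1,2.8],"dr": [0,0,0],"fingers": 1},
    {"dp": [0,0.9,2.2],"dr": [0,0,0],"fingers": 1},
    {"dp": [0,0,0],"dr": [0,0,0],"fingers": 1},
    {"dp": [0,0,0],"dr": [0,0,0],"fingers": 1}
  ]
}}

```text
time_s: 14.25
tool_pos: [0.643, -0.0305, 0.1406]
tool_rot: [-158.2, -0.0, 107.5]
force: [-0.2, -0.1, -1.9]
grip_width: 0.0074
grasp_force: 40.0
```

Request:
{"name": "step_arm", "arguments": {
  "moves": [
    {"dp": [0,0.6,1.4],"dr": [0,0,0],"fingers": 1},
    {"dp": [0,0.6,1.4],"dr": [0,0,0],"fingers": 1},
    {"dp": [0,0,0],"dr": [0,0,0],"fingers": 1},
    {"dp": [0,0,0],"dr": [0,0,0],"fingers": 1},
    {"dp": [0,0,0],"dr": [0,0,0],"fingers": 1}
  ]
}}

```text
time_s: 14.88
tool_pos: [0.6437, -0.0305, 0.1397]
tool_rot: [-158.3, 0.0, 107.5]
force: [0.6, 0.8, 6.3]
grip_width: 0.0079
grasp_force: 40.0
```

Request:
{"name": "step_arm", "arguments": {
  "moves": [
    {"dp": [0,0,0],"dr": [0,0,0],"fingers": 0.85},
    {"dp": [0,0,0],"dr": [0,0,0],"fingers": 0.75},
    {"dp": [0,0,0],"dr": [0,0,0],"fingers": 0.65},
    {"dp": [0,0,0],"dr": [0,0,0],"fingers": 0.65},
    {"dp": [0,0,0],"dr": [0,0,0],"fingers": 0.65}
  ]
}}

```text
time_s: 15.5
tool_pos: [0.6429, -0.0306, 0.1374]
tool_rot: [-158.2, -0.0, 107.5]
force: [0.6, -0.5, -0.1]
grip_width: 0.0301
grasp_force: 0.0
```

Request:
{"name": "step_arm", "arguments": {
  "moves": [
    {"dp": [0,0,-8],"dr": [0,0,0],"fingers": 0.65},
    {"dp": [0,0,-15],"dr": [0,0,0],"fingers": 0.65},
    {"dp": [0,0,-30],"dr": [0,0,0],"fingers": 0.65},
    {"dp": [0,0,-40],"dr": [0,0,0],"fingers": 0.65},
    {"dp": [0,0,-40],"dr": [0,0,0],"fingers": 0.65}
  ]
}}

```text
time_s: 16.12
tool_pos: [0.6907, -0.0154, 0.2635]
tool_rot: [-158.3, 0.0, 107.5]
force: [0.7, -0.7, 0.5]
grip_width: 0.03
grasp_force: 0.0
```

Request:
{"name": "step_arm", "arguments": {
  "moves": [
    {"dp": [55,0,0],"dr": [0,0,0],"fingers": 0.65},
    {"dp": [55,0,0],"dr": [0,0,0],"fingers": 0.65},
    {"dp": [55,0,0],"dr": [0,0,0],"fingers": 0.65},
    {"dp": [30,0,0],"dr": [0,0,0],"fingers": 0.65},
    {"dp": [0,0,0],"dr": [0,0,0],"fingers": 0.65}
  ]
}}

```text
time_s: 16.75
tool_pos: [0.6311, 0.1743, 0.262]
tool_rot: [-158.3, -0.1, 107.8]
force: [0.8, -0.5, -0.1]
grip_width: 0.0305
grasp_force: 0.0
```

Run:
```python
from h import *
s=env.read_camera("side")[:,:,::-1];t=env.read_camera("top")[:,:,::-1]
cv2.imwrite("pics/v4.png",np.hstack([cv2.resize(s[60:340,130:330],(400,560),interpolation=2),cv2.resize(t[90:286,270:410],(400,560),interpolation=2)]))
cv2.imwrite("pics/tf.png",t);cv2.imwrite("pics/sf.png",s)
```

```text
(no output)
```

View pics/v4.png

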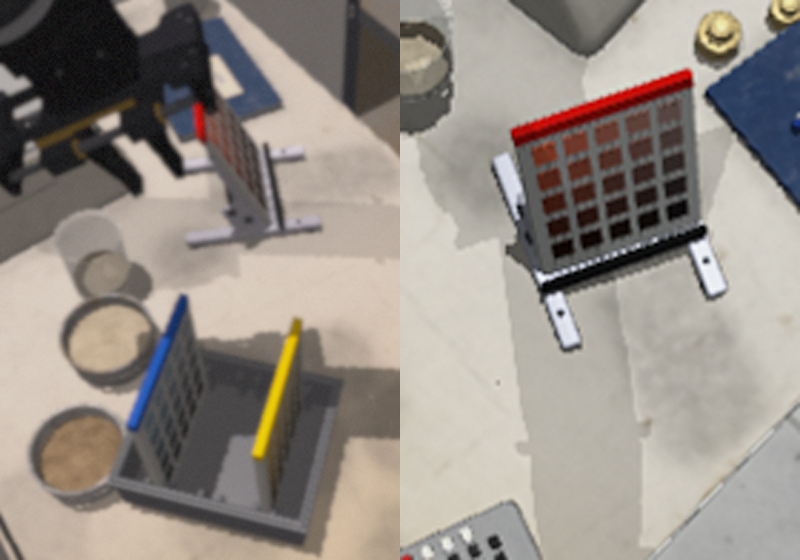

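Run:
```python
from h import *
mt=env.camera_model("top");a=np.radians(17.6)
R=np.array([[np.cos(a),np.sin(a)],[-np.sin(a),np.cos(a)]]);o=np.array([.620,-.0377])
p=R@(plane(mt,(340.7,126.8),.172)[:2]-o);l=np.arcsin((p[0]+.025)/.17);print("top edge",p,"lean",l)
if .28<l<.47 and abs(p[1])<.012: print(env.sign_off())
```

```text
top edge [ 0.03650906 -0.00368001] lean 0.37021728804355536
the job is handed in; nothing more can be done
None
```

The job is handed in: the easel back is swung up to its stop. The red panel stands square on the ledge, chips forward, leaning about 0.37 rad. The yellow and blue panels still stand in the box. The sign-off gave no pass or fail result.

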